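# Shut the guard and start the notching machine with its button pair

## Robot

A 7-joint arm with a two-finger parallel gripper is mounted at the origin on the work surface. World frame = base frame: x ahead of the robot, y to its left, z up, the work surface at z = 0. Lengths are in m, angles in degrees, forces in N, time in s.
With the tool pointing down it reaches from about 0.425 to 0.875 m from the base axis. Payload 4.7 kg.
Tool frame: the origin (TCP) lies on the centre line of the jaws, within the pads' length; the fingertips stand ahead of it and the grasp point (between the pads) lies 2 mm behind it (env.tip_reach is the x of the fingertips in the tool frame, in m); x points along the fingers, z is the direction in which the jaws open and shut, and the axes are right-handed (so a half turn about x gives the same grasp; the last joint's range is limited). The gripper opens to 87 mm and grips with 3 to 60 N. Pads are 19 mm wide; open, the fingers measure 117 mm over their backs; the gripper's body (75 mm by 190 mm) begins 51 mm behind the grasp point.
Start: joints at [-64.681, 18.392, -4.016, 83.108, 1.295, 78.541, -3.26], TCP at [0.27, 0.591, 0.24] pointing down, gripper open.
Joint ranges: [-163.93, 163.93], [-17.29, 119.83], [-79.2, 71.16], [3.27, 140.29], [-89.18, 269.18], [5.43, 117.66], [-154.24, 154.24]. Speed limits (degrees/s): [147.25, 147.25, 180, 180, 180, 180, 180].

## Interface

Orientations are given as [roll, pitch, yaw] about the fixed x, y, z axes, in that order (R = Rz(yaw) Ry(pitch) Rx(roll)).
In Python, from cell import telemetry, optics, env, models gives the robot as it stands.
- The arm moves only by the shell command python3 -m pendant 'ROWS' [FORCE]. ROWS is JSON, a list of rows, each a list of 3 entries, a list of its own where there are three numbers: the finger opening in mm, from 0 to 87, then the shift along the tool's x, y, z in mm, then the turn, a rotation vector about the tool's x, y, z in rad. A call has 1 to 10 rows; each row is the pose to reach, as a shift and turn from the pose commanded when the call began, along the tool's axes at that moment; what a row does not reach only later rows make up. A row lasts 1/12 s, in which the tool goes at most 41.7 mm and 7.16 degrees, less where a joint would pass 70% of its speed; a pose out of reach is approached as far as the arm can. A call with a gripper value outside its range is refused whole. The fingers move at their own pace and stop on an object; FORCE is the grip in N (left out, the last holds). Time passes only in rows, so rows that repeat a pose let the fingers close. It gives the time, the measured TCP pose, the force and the opening at its end, in the units of the state.
- telemetry.get_obs(): the state, without advancing time (a new reading comes with each control period).
- optics.read_camera(name): name is "side" or "top"; returns a dict with "image" (480x640x3 uint8, blue, green, red), "range_z" (480x640 float32, m along the optical axis (not along the pixel's ray), 0 where there is no reading), "fx", "fy", "cx", "cy" (pixels), "cam_to_world" (4x4, takes a point from camera to world coordinates). Camera axes: x right, y up, looking along -z (the intrinsics and any distortion apply to the point x, -y, -z); pixel columns grow to the right and rows downward; lengths in m; the calibration is good to about 2 mm. A picture is of the moment at which its call begins.
- env.sign_off(): hands the job in, once; it reports no verdict.
Trained networks look in the newest picture that a camera, given by its name, has taken for a name from the list of things; names that differ only in an ending like _2 or _b are one class to them, and where a whole thing is asked for, a point or a joint stands for the part that bears it (a point fixed in the world has none). Each returns a list of dicts, best first, with "confidence" (0 to 1); they miss things now and then, are a little off and sometimes report something else, mostly with a low value. They report only what shows in the picture. A call takes as long as a camera call. They do not tell look-alikes from the thing itself.
- models.masks_of(camera, label): "pixels" (480x640 bool, what is visible of it) and "extent" ([left, top, right, bottom] as shares, 0 to 1, of the picture: columns of its width, rows of its height, round what is visible of it).
- models.landmark_of(camera, label): "centre" ([row, column] as shares, 0 to 1, of the picture: columns of its width, rows of its height: a listed point, or the origin of a listed thing).
The state is a dict: "time_s": time; "qpos": joint angles; "joint_velocities": joint speeds; "effort": joint torques, N m; "tool_pos": TCP position; "tool_rot": TCP orientation; "force": force on the tool from outside, world axes, zero at the start; "wrist_torque": the same for the moment, N m; "grip_width": finger opening in m.
Only numpy, scipy, OpenCV 4.12 (cv2) and the standard library are available. Lean on these libraries where they do the work, as an engineer would, in place of code of your own. Each camera call takes 0.05 s, during which the arm holds its last target.

## Task

Start the specimen notching machine. With the fingertips, push its sliding hood guard fully shut over the cutter; only then press the two round buttons of the control box fully down, both at the same time with one fingertip each, hold them down for at least three seconds, and let both go. Grasp and lift nothing, do not press the square stop key between the two buttons, and leave the guard shut and the other things on the bench where they are.

Things in the scene. Friction and masses are not known exactly. Their poses are not given: they have to be found in the camera images.
- machine: Notching machine, fixed to the bench: a grey deck 140 mm (its x, from -75 to +65) by 250 mm (its y, from -125 to +125), top 40 mm above the bench; origin on the bench under the middle of the guard's track, z up. A motor stands behind the deck (its x from 65 to 160 mm, its y from 5 to 105 mm, up to 127 mm high); its thin cutter disc is over the deck at its y = 55 mm. The machine's +y is the direction in which the guard shuts.
- guard (a joint): How far the hood guard has slid towards shut, m: 0 is fully open, 0.10 is shut against its stop (the hood then covers the cutter). The hood is a clear box with aluminium edges, 100 mm (machine x) by 120 mm (machine y) by 85 mm high, sliding on the deck, so that its top is 125 mm above the bench; too wide to grasp. It starts 60 to 100 mm short of shut, slides with about 2 N of friction (a little more when moved fast) and stays where it is left.
- guard_end (a point): Middle of the outer face of the hood's solid aluminium end plate (100 mm wide, 85 mm high), the face to push; this point is 85 mm above the bench and moves with the guard. Its axes are the machine's: push along its +y. The space outside the plate is free.
- console: Control box, fixed to the bench: a grey box 95 mm (its x) by 165 mm (its y), top 55 mm above the bench, on a steel foot plate 120 by 190 mm; origin on the bench under its middle, z up. On top, in one row along its y, are a round button, a small square key and a round button.
- start_l (a joint): How far the round start button on the console's +y side is pressed, m: 0 up, 0.006 fully down. It is sprung: begins to move at about 1.2 N, fully down at about 4 N, and rises when let go. It counts as pressed from 0.004.
- start_l_top (a point): Centre of the top of that button, a black disc 28 mm across; 77 mm above the bench when up, moves with the button. A fixed steel collar 44 mm across surrounds it, its rim 10 mm below the top of the raised button. The two round buttons' centres are 64 mm apart.
- start_r (a joint): The same for the round start button on the console's -y side (same size and spring).
- start_r_top (a point): Centre of the top of the round button on the console's -y side, like start_l_top.
- stop_key (a joint): How far the square stop key is pressed, m: 0 up, 0.006 down. It is to be left alone.
- stop_key_top (a point): Centre of the top of the square stop key, 20 mm (console x) by 14 mm (console y), midway between the two round buttons, its top 69 mm above the bench (8 mm lower than the raised round buttons).
- jar: Bystander: small clear jar with grey cap, 48 mm across, 70 mm high, loose, behind the machine's deck; origin under its middle.
- beaker: Bystander: glass beaker, 60 mm across, 75 mm high, loose, behind the control box; origin under its middle.
- specimen: Bystander: small white specimen box with clear lid, 34 by 74 by 28 mm high, loose, in front of the control box; origin under its middle.
- bottle: Bystander: clear bottle with grey cap, 72 mm across, 200 mm high, loose, at the left of the bench; origin under its middle.
- tub: Bystander: clear food tub with white lid, 118 by 158 by 60 mm high, loose, at the far edge; origin under its middle.
Mind the look-alikes: they are no part of the job. Leave any pink look-alike of the console alone.

How it is judged (in metres and radians):
On the way, in this order (a step that is already met when the one before it is completed fails the run):
1. the hood guard is shut against its stop (within 5 mm) (value of joint guard above 0.095 m), for 0.2 s.
2. with the guard shut, both round buttons are held down together by the fingers (each at least 4 mm) for 3 s without a break (value of joint guard above 0.095 m and value of joint each of start_l, start_r above 0.004 m and contact force between the fingers and console above 1 N), for 3 s.
At the end, for the whole second after the job is handed in: The guard is within 5 mm of its shut stop, both round buttons and the stop key are up (within 1 mm), and the loose things stand within 20 mm of where they were (value of joint guard above 0.095 m and value of joint each of start_l, start_r, stop_key below 0.001 m and distance of each of jar, beaker, specimen, bottle, tub from where it was at the start of the episode below 0.02 m); the robot touches nothing.
It fails at once if a round button pressed while the guard is not shut (value of joint guard below 0.093 m and value of joint any of start_l, start_r above 0.003 m).
It fails at once if one round button pressed down while the other is still up (not together) ((value of joint start_l above 0.005 m and value of joint start_r below 0.001 m) or (value of joint start_r above 0.005 m and value of joint start_l below 0.001 m)).
It fails at once if the square stop key pressed (value of joint stop_key above 0.0025 m).
It fails at once if a bystander pushed, lifted or tipped (distance of any of jar, beaker, specimen, bottle, tub from where it was at the start of the episode above 0.025 m or angle between any of jar, beaker, specimen, bottle, tub's own z axis and vertical above 0.4 rad).
It also fails if it takes over 56 s, if anything falls off the work surface, if the arm or the gripper's body presses on something with over 40 N, if the wrist force passes 120 N, or if a joint passes its speed limit or range.

## Working session

There is one attempt and no reset: what is moved stays moved. The work goes in short steps, Python scripts to look and compute and a shell command to move; the robot and the scene stay as the last step left them, time stands still between calls to the robot, and variables do not carry over. Pictures are saved under pics/ and viewed, and the job is handed in when it is done.

```bash
ls; mkdir -p pics; python3 - <<'E'
from cell import telemetry, optics, env, models
import cv2
o=telemetry.get_obs()
print({k:o[k] for k in ['time_s','qpos','tool_pos','tool_rot','force','grip_width']},env.tip_reach)
for n in ['top','side']:
    c=optics.read_camera(n); cv2.imwrite(f'pics/{n}0.png',c['image'])
    print(n,c['fx'],c['cx'],c['cam_to_world'], [k for k in c])
E
```

```text
pics
{'time_s': 0.0, 'qpos': array([-64.68039141,  18.43684365,  -4.01617046,  83.17438487,
         1.29598008,  78.54095365,  -3.25699318]), 'tool_pos': array([0.2695007 , 0.59092782, 0.23849123]), 'tool_rot': array([-176.50492791,   89.89291855, -111.01098966]), 'force': array([-0.23737854,  0.37308847,  0.16882865]), 'grip_width': 0.08703078762071209} 0.017
top 602.6126252797645 323.937155962747 [[-0.00321494  0.99444283 -0.10522894  0.36178802]
 [-0.99997195 -0.00248519  0.00706526  0.082713  ]
 [ 0.00676448  0.10524871  0.99442292  1.53591056]
 [ 0.          0.          0.          1.        ]] ['image', 'range_z', 'fx', 'fy', 'cx', 'cy', 'cam_to_world']
side 529.2304603784979 323.6032923454299 [[ 0.87757095  0.35516689 -0.32206475  0.07866794]
 [-0.4793052   0.66622341 -0.57132556 -0.68843739]
 [ 0.01165115  0.65574602  0.75489165  1.09198458]
 [ 0.          0.          0.          1.        ]] ['image', 'range_z', 'fx', 'fy', 'cx', 'cy', 'cam_to_world']
```

View pics/top0.png

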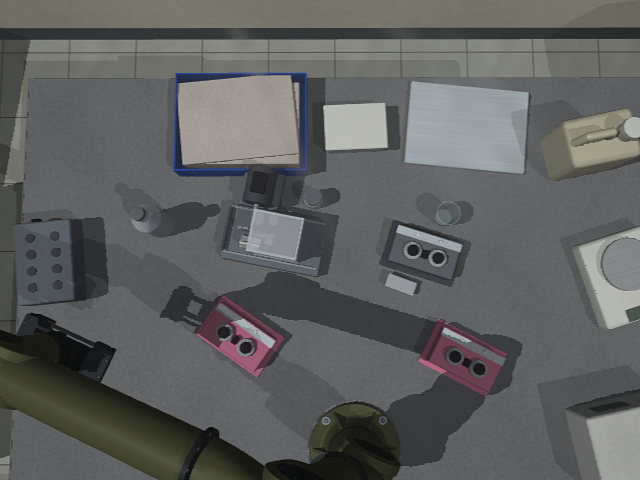

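View pics/side0.png

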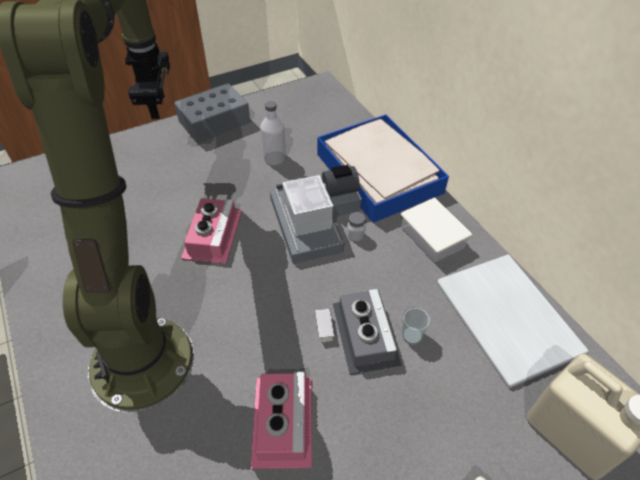

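```bash
cat > h.py <<'E'
from cell import telemetry, optics, env, models
import numpy as np, cv2
from scipy.spatial.transform import Rotation as Rot
def ray_at_z(c,col,row,z):
    d=np.array([(col-c['cx'])/c['fx'],-(row-c['cy'])/c['fy'],-1.]); T=np.array(c['cam_to_world'])
    D=T[:3,:3]@d; return T[:3,3]+D*(z-T[2,3])/D[2]
def cloud(c):
    r=c['range_z'];v,u=np.mgrid[0:480,0:640]
    P=np.stack([(u-c['cx'])/c['fx']*r,-(v-c['cy'])/c['fy']*r,-r],-1);T=np.array(c['cam_to_world'])
    W=P@T[:3,:3].T+T[:3,3]; W[r<=0]=np.nan; return W
def proj(c,p):
    T=np.array(c['cam_to_world']);q=T[:3,:3].T@(np.array(p)-T[:3,3])
    return c['cx']+c['fx']*q[0]/-q[2], c['cy']+c['fy']*-q[1]/-q[2]
E
python3 - <<'E'
from h import *
Z={'start_l_top':.077,'start_r_top':.077,'stop_key_top':.069,'guard_end':.085,'machine':0,'console':0,'jar':0,'beaker':0,'specimen':0,'bottle':0,'tub':0}
for n in ['top','side']:
    c=optics.read_camera(n)
    for l,z in Z.items():
        for d in models.landmark_of(n,l)[:3]:
            r,k=d['centre']; print(n,l,round(d['confidence'],2),(round(k*640),round(r*480)),ray_at_z(c,k*640,r*480,z).round(3))
E
```

```text
top start_l_top 0.58 (455, 359) [ 0.223 -0.241  0.077]
top start_l_top 0.55 (416, 254) [ 0.474 -0.15   0.077]
top start_l_top 0.4 (221, 333) [0.288 0.319 0.077]
top start_r_top 0.58 (243, 346) [0.255 0.266 0.077]
top start_r_top 0.54 (439, 260) [ 0.46  -0.208  0.077]
top start_r_top 0.52 (478, 369) [ 0.2   -0.294  0.077]
top stop_key_top 0.61 (238, 338) [0.276 0.279 0.069]
top stop_key_top 0.58 (468, 361) [ 0.217 -0.272  0.069]
top stop_key_top 0.49 (426, 257) [ 0.469 -0.178  0.069]
top guard_end 0.75 (301, 240) [0.509 0.128 0.085]
top machine 0.68 (278, 242) [0.514 0.19  0.   ]
top console 0.88 (463, 357) [ 0.222 -0.276  0.   ]
top console 0.77 (243, 336) [0.275 0.277 0.   ]
top console 0.73 (420, 257) [ 0.474 -0.173  0.   ]
top jar 0.58 (313, 198) [0.627 0.098 0.   ]
top beaker 0.73 (443, 216) [ 0.578 -0.236  0.   ]
top specimen 0.86 (401, 283) [ 0.408 -0.124  0.   ]
top bottle 0.74 (159, 223) [0.563 0.493 0.   ]
top tub 0.69 (357, 132) [ 0.8   -0.015  0.   ]
side start_l_top 0.62 (359, 303) [ 0.485 -0.139  0.077]
side start_l_top 0.52 (277, 388) [ 0.231 -0.235  0.077]
side start_r
[... 154 characters left out ...]
side stop_key_top 0.5 (365, 317) [ 0.48  -0.173  0.069]
side stop_key_top 0.41 (208, 218) [0.275 0.281 0.069]
side guard_end 0.82 (313, 220) [0.508 0.132 0.085]
side machine 0.79 (306, 225) [0.52  0.196 0.   ]
side console 0.72 (279, 420) [ 0.216 -0.267  0.   ]
side console 0.72 (208, 236) [0.266 0.284 0.   ]
side console 0.64 (364, 332) [ 0.484 -0.172  0.   ]
side jar 0.72 (357, 237) [0.622 0.09  0.   ]
side beaker 0.55 (359, 302) [ 0.517 -0.095  0.   ]
side beaker 0.44 (323, 328) [ 0.404 -0.117  0.   ]
side specimen 0.55 (321, 330) [ 0.396 -0.119  0.   ]
side bottle 0.89 (271, 159) [0.55  0.494 0.   ]
side tub 0.79 (430, 233) [0.807 0.007 0.   ]
side tub 0.38 (311, 224) [0.534 0.191 0.   ]
```

The top view shows the grey console at about (425,253), with two pink look-alikes at (238,336) and (463,357). The hood is at about (275,233), and its free end plate is on the right at about (303,240). Next I'll refine the geometry.

```bash
python3 - <<'E'
from h import *
c=optics.read_camera('top'); W=cloud(c); im=c['image']
cv2.imwrite('pics/topcon.png',cv2.resize(im[205:295,370:480],None,fx=7,fy=6.5,interpolation=cv2.INTER_CUBIC)[:600,:800])
cv2.imwrite('pics/topmac.png',cv2.resize(im[160:290,205:345],None,fx=4.5,fy=4.5,interpolation=cv2.INTER_CUBIC))
def box(zlo,zhi,reg):
    u0,v0,u1,v1=reg; P=W[v0:v1,u0:u1].reshape(-1,3); P=P[(P[:,2]>zlo)&(P[:,2]<zhi)]
    b=cv2.minAreaRect(P[:,:2].astype(np.float32)*1000); return len(P),np.round(b[0],1),np.round(b[1],1),round(b[2],1)
print('console top',box(.048,.062,(370,205,480,295)))
print('foot',box(.004,.03,(375,210,475,285)))
print('deck',box(.033,.047,(205,195,345,285)))
print('hood',box(.11,.14,(225,200,320,270)))
for z in [(.07,.083)]:
    u0,v0,u1,v1=370,205,480,295
    m=((W[...,2]>.071)&(W[...,2]<.085)); mm=np.zeros_like(m); mm[v0:v1,u0:u1]=m[v0:v1,u0:u1]
    n,l,s,ce=cv2.connectedComponentsWithStats(mm.astype(np.uint8))
    for i in range(1,n):
        print(s[i],np.nanmean(W[l==i],0).round(4))
E
```

```text
console top (2006, array([ 523. , -187.9]), array([165.8, 178.4]), 72.6)
foot (1276, array([ 499. , -185.5]), array([256.1, 190.4]), 89.9)
deck (2929, array([547.1, 192.4]), array([249.4, 203.8]), 78.7)
hood (2273, array([534.1, 198.9]), array([143.7, 127.9]), 78.9)
[436 205   5  10  17] [ 0.5837 -0.2059  0.0738]
[454 205   6  19  26] [ 0.5729 -0.255   0.075 ]
[437 216   1   1   1] [ 0.5681 -0.2043  0.0781]
[437 218  12   7  17] [ 0.5544 -0.2172  0.0751]
[450 223   3   2   3] [ 0.5496 -0.2389  0.0741]
[414 242   1   1   1] [ 0.5047 -0.1473  0.0744]
[406 245  12  11 100] [ 0.4855 -0.1411  0.0765]
[417 244   1   1   1] [ 0.5001 -0.1551  0.0712]
[404 247   1   2   2] [ 0.4915 -0.123   0.0721]
[423 251   3   3   4] [ 0.4798 -0.1716  0.0725]
[426 251   2   2   3] [ 0.4819 -0.178   0.0732]
[438 251   1   1   1] [ 0.4828 -0.2061  0.071 ]
[422 253   1   2   2] [ 0.4767 -0.1665  0.0732]
[432 253  12  12  99] [ 0.4656 -0.2031  0.0765]
[422 255   5   3   6] [ 0.471  -0.1721  0.0731]
[427 254   1   1   1] [ 0.4755 -0.1789  0.0719]
[407 257   1   1   1] [ 0.4683 -0.13    0.0713]
[412 257   1   1   1] [ 0.4683 -0.1423  0.0712]
[415 257   2   2   2] [ 0.467  -0.1506  0.0724]
[410 258   1   1   1] [ 0.4659 -0.1373  0.0713]
[445 258   1   1   1] [ 0.4655 -0.2224  0.0732]
[445 260   1   1   1] [ 0.4606 -0.2222  0.0734]
[429 262   1   1   1] [ 0.4559 -0.1831  0.0733]
[444 262   1   1   1] [ 0.4559 -0.2201  0.0713]
[434 264   1   1   1] [ 0.451  -0.1954  0.0722]
[436 266   1   1   1] [ 0.4462 -0.2003  0.0713]
[439 266   1   1   1] [ 0.4462 -0.2077  0.0711]
```

View pics/topcon.png

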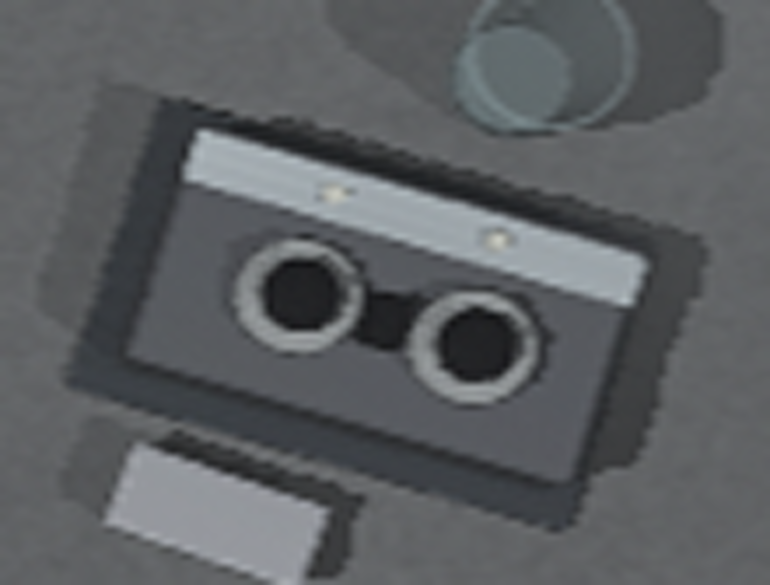

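View pics/topmac.png

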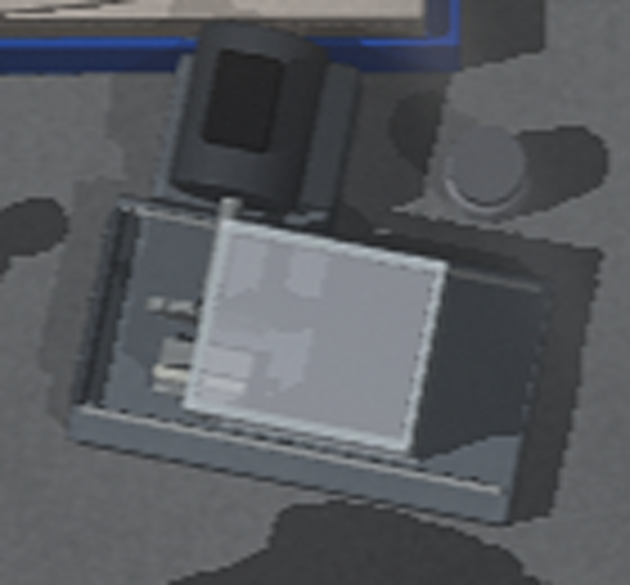

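```bash
python3 - <<'E'
from h import *
c=optics.read_camera('top'); s=optics.read_camera('side')
def dark(c,u,v,r,th):
    g=c['image'].astype(float).mean(2); vv,uu=np.mgrid[0:480,0:640]
    m=((uu-u)**2+(vv-v)**2<r*r)&(g<th); 
    w=np.where(m,th-g,0); return (uu*w).sum()/w.sum(),(vv*w).sum()/w.sum(),m.sum()
for cam,pts in (('top',[(413,250),(438,258)]),('side',[(361,307),(368,331)])):
    k=c if cam=='top' else s
    for u,v in pts:
        for it in range(3): u,v,n=dark(k,u,v,7.5,60)
        print(cam,round(u,1),round(v,1),n,ray_at_z(k,u,v,.077).round(4))
im=s['image'][280:380,310:420]; cv2.imwrite('pics/sidecon.png',cv2.resize(im,None,fx=6,fy=6,interpolation=cv2.INTER_CUBIC))
im=s['image'][160:270,260:380]; cv2.imwrite('pics/sidemac.png',cv2.resize(im,None,fx=5,fy=5,interpolation=cv2.INTER_CUBIC))
print('hood corners')
for x,y in [(445,262),(410,450),(190,408),(232,222)]:
    print(ray_at_z(c,205+x/4.5,160+y/4.5,.125).round(4))
print('deck corners')
for x,y in [(545,285),(505,520),(75,430),(118,205)]:
    print(ray_at_z(c,205+x/4.5,160+y/4.5,.04).round(4))
E
```

```text
top 412.6 249.7 100 [ 0.4856 -0.1432  0.077 ]
top 437.7 257.5 102 [ 0.4666 -0.2039  0.077 ]
side 361.2 306.4 87 [ 0.4847 -0.1485  0.077 ]
side 368.0 330.3 95 [ 0.4653 -0.2091  0.077 ]
hood corners
[0.5569 0.1199 0.125 ]
[0.4581 0.1381 0.125 ]
[0.4804 0.2528 0.125 ]
[0.5783 0.2318 0.125 ]
deck corners
[0.5556 0.0665 0.04  ]
[0.4251 0.089  0.04  ]
[0.4755 0.3264 0.04  ]
[0.6011 0.3043 0.04  ]
```

View pics/sidecon.png

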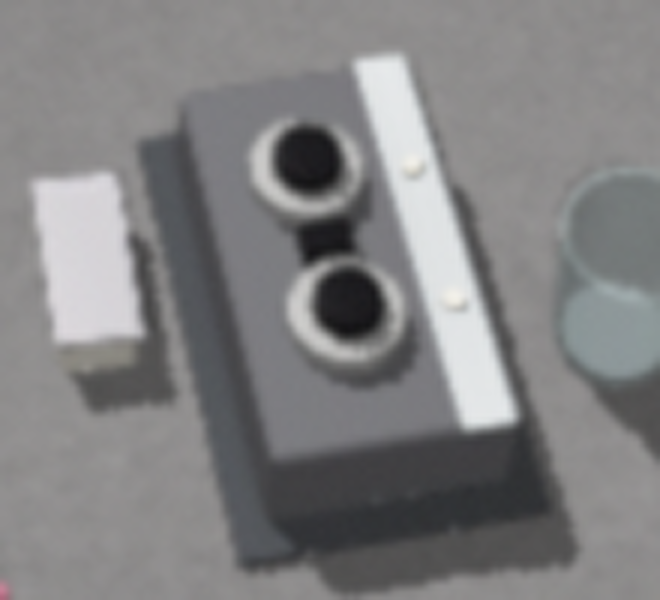

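View pics/sidemac.png

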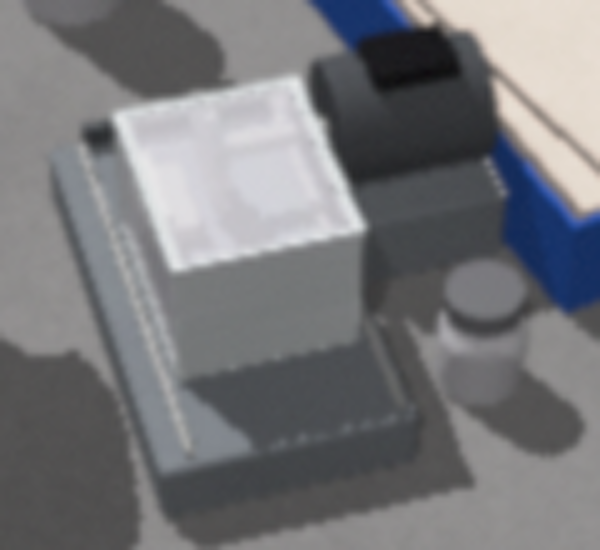

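```bash
cat >> h.py <<'E'
def pose():
    o=telemetry.get_obs(); return np.array(o['tool_pos']),Rot.from_euler('xyz',o['tool_rot'],degrees=True),o
def goal(p,zdir_deg):
    # tool pointing down, z axis horizontal at given world angle
    a=np.deg2rad(zdir_deg); z=np.array([np.cos(a),np.sin(a),0]); x=np.array([0,0,-1.]); y=np.cross(z,x)
    return np.array(p),Rot.from_matrix(np.c_[x,y,z])
def delta(p,zd):
    P,R,o=pose(); g,G=goal(p,zd)
    print('shift mm',(R.inv().apply(g-P)*1000).round(1),'turn',(R.inv()*G).as_rotvec().round(4))
def show():
    P,R,o=pose(); M=R.as_matrix(); print('t',round(o['time_s'],2),'P',P.round(4),'x',M[:,0].round(3),'z',M[:,2].round(3),'ang',np.rad2deg(np.arctan2(M[1,2],M[0,2])).round(2),'F',np.round(o['force'],2),'w',round(o['grip_width'],4))
E
python3 - <<'E'
from h import *
show(); P,R,o=pose(); print(R.as_matrix().round(3), o['qpos'])
ym=np.array([np.sin(np.deg2rad(11)),np.cos(np.deg2rad(11)),0])
g=np.array([.5075,.129,0])-.0395*ym-0.02*ym
for z in (79,-11,169,-101): print(z,g); delta([g[0],g[1],.24],z)
E
```

```text
t 1.45 P [0.2697 0.5914 0.2396] x [ 0.  0. -1.] z [0.415 0.91  0.   ] ang 65.49 F [ 0.01 -0.1  -0.07] w 0.087
[[ 0.    -0.91   0.415]
 [ 0.     0.415  0.91 ]
 [-1.    -0.     0.   ]] [-64.68248313  18.39295577  -4.01600254  83.1080007    1.29490042
  78.54089659  -3.26028084]
79 [0.49614686 0.07059318 0.        ]
shift mm [-4.000e-01 -4.221e+02 -3.800e+02] turn [-2.358e-01  1.000e-04  1.000e-04]
-11 [0.49614686 0.07059318 0.        ]
shift mm [-4.000e-01 -4.221e+02 -3.800e+02] turn [1.335e+00 1.000e-04 0.000e+00]
169 [0.49614686 0.07059318 0.        ]
shift mm [-4.000e-01 -4.221e+02 -3.800e+02] turn [-1.8066e+00 -0.0000e+00  1.0000e-04]
-101 [0.49614686 0.07059318 0.        ]
shift mm [-4.000e-01 -4.221e+02 -3.800e+02] turn [ 2.9058e+00  1.0000e-04 -1.0000e-04]
```

```bash
python3 -m pendant '[[60,[0,-10,-9],[-0.01,0,0]],[30,[0,-35,-31],[-0.03,0,0]],[0,[0,-63,-57],[-0.05,0,0]],[0,[0,-91,-82],[-0.08,0,0]],[0,[0,-119,-107],[-0.11,0,0]],[0,[0,-147,-132],[-0.14,0,0]],[0,[0,-175,-157],[-0.17,0,0]],[0,[0,-203,-183],[-0.2,0,0]],[0,[0,-231,-208],[-0.22,0,0]],[0,[0,-255,-230],[-0.236,0,0]]]' 20; python3 -c "
from h import *
show()
g=[.4961,.0706]
delta([*g,.24],79)"
```

```text
time_s: 2.28
tool_pos: [0.4073, 0.2737, 0.2399]
tool_rot: [-62.4, 89.9, 16.6]
force: [0.6, -0.1, 0.2]
grip_width: 0.0286
t 2.28 P [0.4073 0.2737 0.2399] x [ 0.001  0.    -1.   ] z [0.191 0.982 0.   ] ang 78.98 F [ 0.56 -0.15  0.17] w 0.0286
shift mm [-1.000e-01 -1.260e+02 -1.824e+02] turn [-0.0003  0.0004  0.0008]
```

```bash
python3 -m pendant '[[0,[0,-22,-32],[0,0,0]],[0,[0,-44,-64],[0,0,0]],[0,[0,-66,-96],[0,0,0]],[0,[0,-88,-128],[0,0,0]],[0,[0,-110,-160],[0,0,0]],[0,[0,-122,-178],[0,0,0]],[0,[0,-126,-182],[0,0,0]],[0,[20,-126,-182],[0,0,0]],[0,[50,-126,-182],[0,0,0]],[0,[70,-126,-182],[0,0,0]]]'; python3 - <<'E'
from h import *
show()
delta([.4961,.0706,.102],79)
c=optics.read_camera('top');s=optics.read_camera('side')
cv2.imwrite('pics/a_top.png',cv2.resize(c['image'][150:310,190:400],None,fx=3.5,fy=3.5))
cv2.imwrite('pics/a_side.png',cv2.resize(s['image'][120:300,220:420],None,fx=3.3,fy=3.3))
E
```

```text
time_s: 3.12
tool_pos: [0.4946, 0.0745, 0.168]
tool_rot: [59.1, 89.9, 138.1]
force: [-0.9, -0.2, -0.4]
grip_width: 0.0007
t 3.12 P [0.4946 0.0745 0.168 ] x [-0.001  0.001 -1.   ] z [0.19  0.982 0.   ] ang 79.04 F [-0.86 -0.24 -0.37] w 0.0007
shift mm [66.  -2.2 -3.5] turn [ 0.0008  0.0005 -0.0008]
```

View pics/a_top.png

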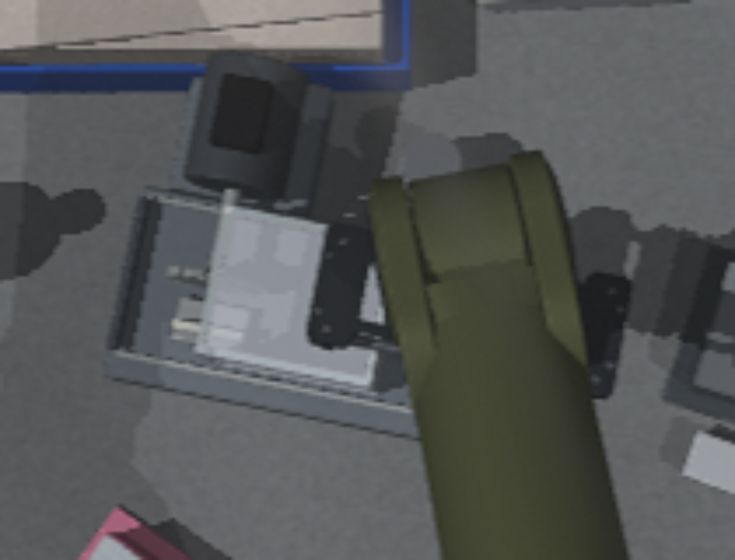

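View pics/a_side.png

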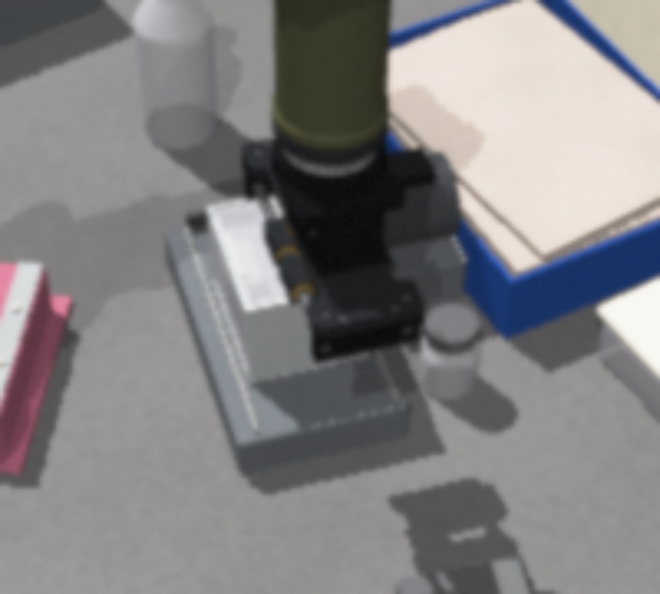

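```bash
python3 -m pendant '[[0,[15,0,0],[0,0,0]],[0,[35,0,0],[0,0,0]],[0,[55,0,0],[0,0,0]],[0,[64,0,0],[0,0,0]],[0,[64,0,5],[0,0,0]],[0,[64,0,10],[0,0,0]],[0,[64,0,15],[0,0,0]],[0,[64,0,20],[0,0,0]],[0,[64,0,25],[0,0,0]],[0,[64,0,27],[0,0,0]]]'; python3 - <<'E'
from h import *
show()
delta([.4961,.0706,.102],79)
s=optics.read_camera('side')
cv2.imwrite('pics/b_side.png',cv2.resize(s['image'][120:300,220:420],None,fx=3.3,fy=3.3))
E
```

```text
time_s: 4.05
tool_pos: [0.5011, 0.1017, 0.1064]
tool_rot: [-46.0, 89.9, 33.1]
force: [-0.4, -0.2, -0.5]
grip_width: 0.0002
t 4.05 P [0.5011 0.1017 0.1064] x [ 0.001  0.001 -1.   ] z [0.189 0.982 0.001] ang 79.09 F [-0.44 -0.23 -0.48] w 0.0002
shift mm [  4.3  -1.  -31.4] turn [0.0015 0.0012 0.0012]
```

View pics/b_side.png

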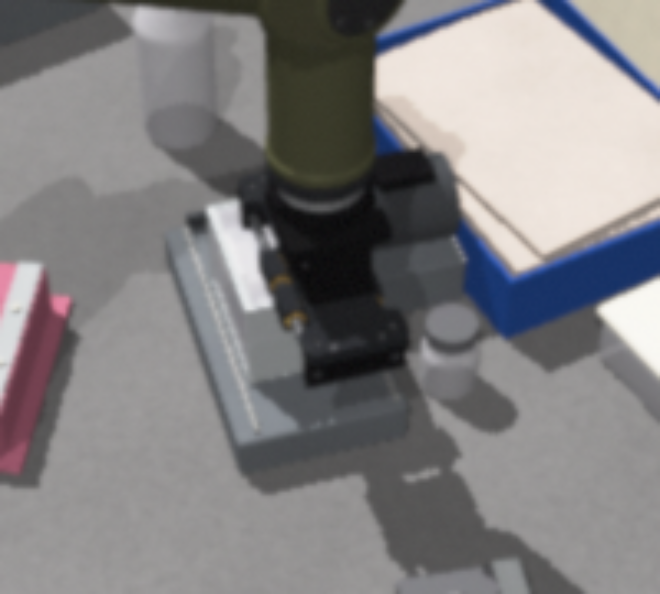

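```bash
python3 -m pendant '[[0,[3,0,5],[0,0,0]],[0,[3,0,10],[0,0,0]],[0,[3,0,15],[0,0,0]],[0,[3,0,20],[0,0,0]],[0,[3,0,25],[0,0,0]],[0,[3,0,30],[0,0,0]],[0,[3,0,36],[0,0,0]],[0,[3,0,42],[0,0,0]],[0,[3,0,48],[0,0,0]],[0,[3,0,54],[0,0,0]]]'; python3 - <<'E'
from h import *
show()
s=optics.read_camera('side');c=optics.read_camera('top')
cv2.imwrite('pics/c_side.png',cv2.resize(s['image'][120:300,220:420],None,fx=3.3,fy=3.3))
cv2.imwrite('pics/c_top.png',cv2.resize(c['image'][150:310,190:400],None,fx=3.5,fy=3.5))
E
```

```text
time_s: 4.93
tool_pos: [0.5109, 0.1536, 0.1024]
tool_rot: [-153.0, 90.0, -74.0]
force: [-0.2, -2.5, -1.4]
grip_width: 0.0001
t 4.93 P [0.5109 0.1536 0.1024] x [ 0. -0. -1.] z [ 0.191  0.982 -0.   ] ang 79.01 F [-0.15 -2.51 -1.4 ] w 0.0001
```

View pics/c_side.png

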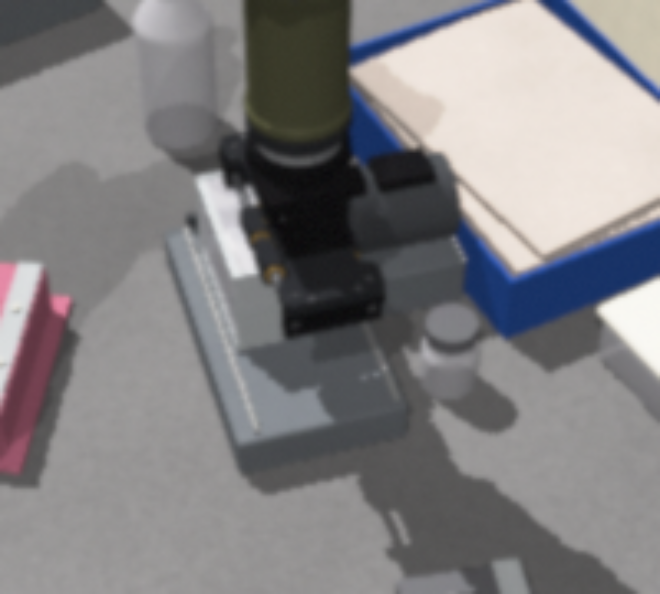

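View pics/c_top.png

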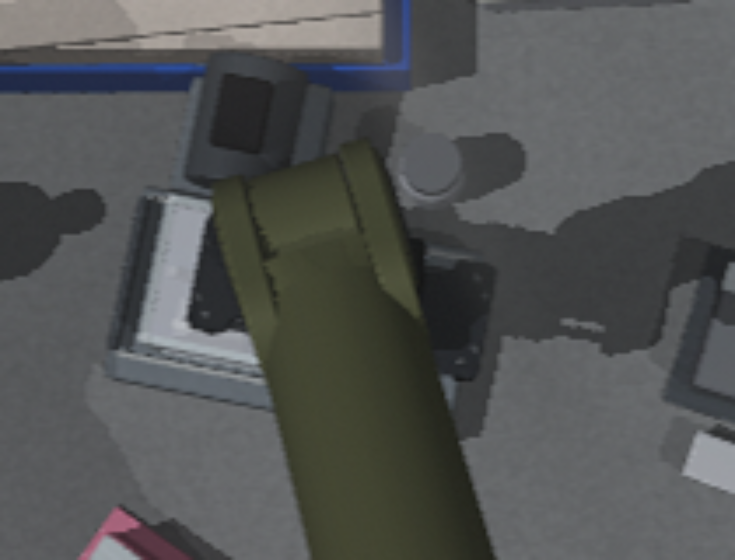

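```bash
python3 -m pendant '[[0,[0,0,2],[0,0,0]],[0,[0,0,4],[0,0,0]],[0,[0,0,6],[0,0,0]],[0,[0,0,8],[0,0,0]],[0,[0,0,10],[0,0,0]],[0,[0,0,12],[0,0,0]],[0,[0,0,14],[0,0,0]],[0,[0,0,16],[0,0,0]],[0,[0,0,17],[0,0,0]]]'; python3 -m pendant '[[0,[0,0,1],[0,0,0]],[0,[0,0,2],[0,0,0]],[0,[0,0,2],[0,0,0]]]'
```

```text
time_s: 5.78
tool_pos: [0.5141, 0.1703, 0.1026]
tool_rot: [-41.9, 90.0, 37.2]
force: [-0.3, -2.3, 1.8]
grip_width: 0.0005
time_s: 6.03
tool_pos: [0.5145, 0.1722, 0.1026]
tool_rot: [-35.7, 90.0, 43.3]
force: [0.2, -1.2, 0.6]
grip_width: 0.0005
```

```bash
python3 -m pendant '[[0,[0,0,2],[0,0,0]],[0,[0,0,3],[0,0,0]],[0,[0,0,3],[0,0,0]]]'; python3 -m pendant '[[0,[0,0,2],[0,0,0]],[0,[0,0,3],[0,0,0]],[0,[0,0,3],[0,0,0]]]'; python3 -m pendant '[[0,[0,0,1],[0,0,0]],[0,[0,0,2],[0,0,0]],[0,[0,0,2],[0,0,0]]]'
```

```text
time_s: 6.28
tool_pos: [0.5151, 0.1752, 0.1026]
tool_rot: [-41.6, 90.0, 37.4]
force: [0.3, -1.1, 0.3]
grip_width: 0.0005
time_s: 6.53
tool_pos: [0.5157, 0.1781, 0.1026]
tool_rot: [-42.7, 90.0, 36.4]
force: [-0.2, -1.0, 0.7]
grip_width: 0.0003
time_s: 6.78
tool_pos: [0.5158, 0.1789, 0.1026]
tool_rot: [167.7, 89.9, -113.3]
force: [-2.2, -4.1, 3.0]
grip_width: 0.0006
```

```bash
python3 - <<'E'
from h import *
show()
c=optics.read_camera('top');s=optics.read_camera('side')
cv2.imwrite('pics/d_top.png',cv2.resize(c['image'][190:270,200:310],None,fx=7,fy=7,interpolation=cv2.INTER_CUBIC))
cv2.imwrite('pics/d_side.png',cv2.resize(s['image'][150:260,250:370],None,fx=5.4,fy=5.4,interpolation=cv2.INTER_CUBIC))
E
```

```text
t 6.78 P [0.5158 0.1789 0.1026] x [-0.    -0.001 -1.   ] z [ 0.191  0.982 -0.001] ang 78.99 F [-2.2  -4.06  2.99] w 0.0006
```

View pics/d_top.png

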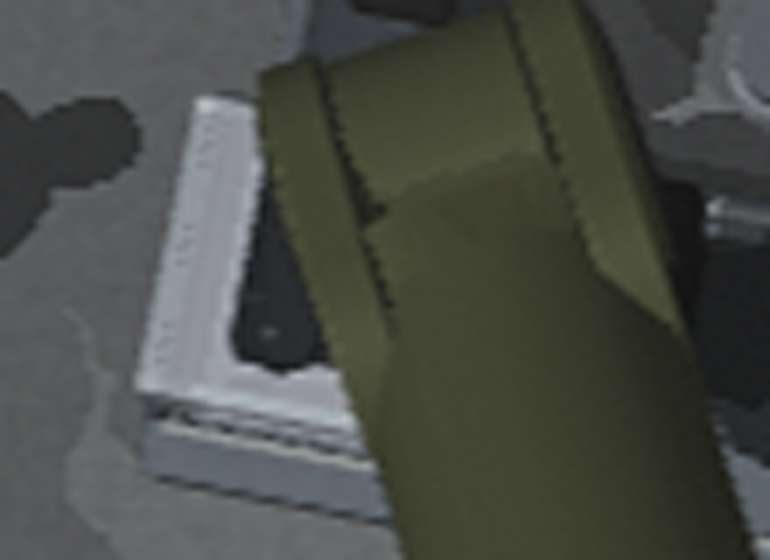

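View pics/d_side.png

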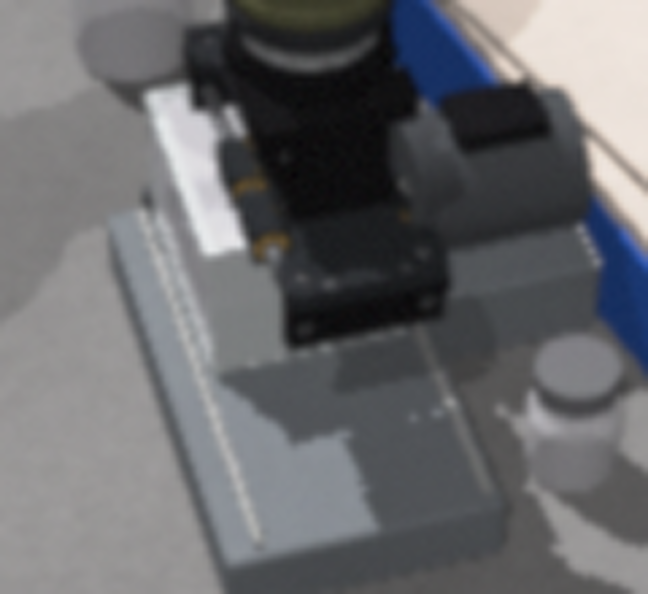

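```bash
python3 -m pendant '[[0,[0,0,1],[0,0,0]],[0,[0,0,2],[0,0,0]],[0,[0,0,2],[0,0,0]],[0,[0,0,2],[0,0,0]]]';  python3 -m pendant '[[0,[0,0,2],[0,0,0]],[0,[0,0,3],[0,0,0]],[0,[0,0,3],[0,0,0]],[0,[0,0,3],[0,0,0]]]'
```

```text
time_s: 7.22
tool_pos: [0.5158, 0.179, 0.1025]
tool_rot: [159.9, 89.8, -121.2]
force: [-4.1, -8.5, 5.2]
grip_width: 0.0003
time_s: 7.55
tool_pos: [0.5158, 0.1791, 0.1025]
tool_rot: [159.2, 89.5, -122.0]
force: [-6.0, -13.7, 9.9]
grip_width: 0.0005
```

```bash
python3 -m pendant '[[0,[0,0,-8],[0,0,0]],[0,[0,0,-25],[0,0,0]],[0,[0,0,-50],[0,0,0]],[0,[-20,0,-70],[0,0,0]],[20,[-50,0,-85],[0,0,0]],[49,[-80,0,-95],[0,0,0]],[49,[-105,0,-105],[0,0,0]],[49,[-115,0,-125],[0,0,0]],[49,[-118,0,-150],[0,0,0]],[49,[-118,0,-170],[0,0,0]]]'; python3 - <<'E'
from h import *
show(); delta([.4758,-.173,.20],72.4)
E
```

```text
time_s: 8.38
tool_pos: [0.485, 0.0167, 0.2221]
tool_rot: [-52.8, 89.8, 26.2]
force: [-1.1, -0.9, -0.4]
grip_width: 0.0325
t 8.38 P [0.485  0.0167 0.2221] x [ 0.004  0.002 -1.   ] z [0.19  0.982 0.003] ang 79.04 F [-1.09 -0.86 -0.37] w 0.0325
shift mm [  21.7  -27.  -188.1] turn [0.1159 0.0028 0.0033]
```

```bash
python3 -m pendant '[[49,[0,-4,-30],[0.02,0,0]],[49,[0,-9,-65],[0.05,0,0]],[49,[0,-14,-100],[0.08,0.0028,0.0033]],[49,[0,-20,-135],[0.1,0.0028,0.0033]],[49,[0,-24,-165],[0.116,0.0028,0.0033]],[49,[0,-26,-183],[0.116,0.0028,0.0033]],[49,[10,-27,-188],[0.116,0.0028,0.0033]],[49,[22,-27,-188],[0.116,0.0028,0.0033]],[49,[22,-27,-188],[0.116,0.0028,0.0033]],[49,[22,-27,-188],[0.116,0.0028,0.0033]]]'; python3 - <<'E'
from h import *
show(); delta([.4758,-.173,.20],72.4)
c=optics.read_camera('top');s=optics.read_camera('side')
cv2.imwrite('pics/e_top.png',cv2.resize(c['image'][160:310,200:490],None,fx=2.7,fy=2.7,interpolation=cv2.INTER_CUBIC))
cv2.imwrite('pics/e_side.png',cv2.resize(s['image'][130:380,240:460],None,fx=2.4,fy=2.4,interpolation=cv2.INTER_CUBIC))
E
```

```text
time_s: 9.22
tool_pos: [0.4746, -0.1695, 0.1969]
tool_rot: [111.6, 89.6, -175.9]
force: [-0.3, -0.0, 0.0]
grip_width: 0.0489
t 9.22 P [ 0.4746 -0.1695  0.1969] x [-0.007 -0.    -1.   ] z [ 0.3    0.954 -0.002] ang 72.53 F [-0.27 -0.    0.02] w 0.0489
shift mm [-3.1 -2.2 -3. ] turn [ 0.0023 -0.0024 -0.0061]
```

View pics/e_top.png

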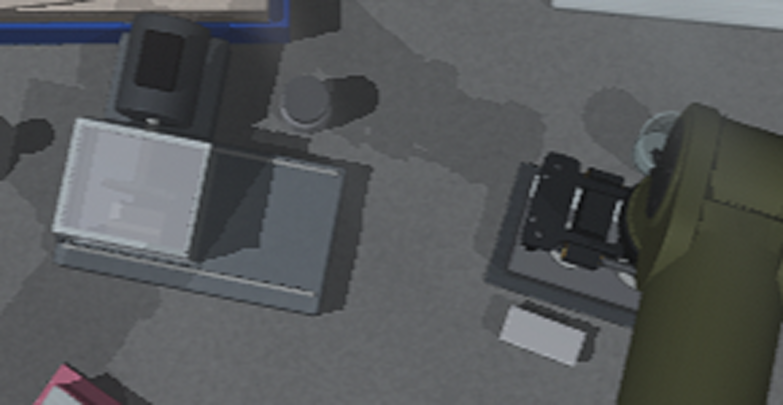

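View pics/e_side.png

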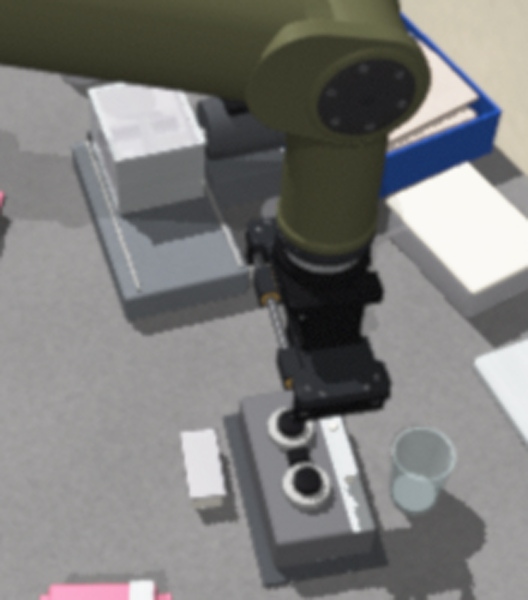

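```bash
python3 -m pendant '[[49,[10,-1,-2],[0.002,-0.002,-0.005]],[49,[30,-2,-3],[0.002,-0.002,-0.005]],[49,[55,-2,-3],[0.002,-0.002,-0.005]],[49,[75,-2,-3],[0.002,-0.002,-0.005]],[49,[84,-2,-3],[0.002,-0.002,-0.005]],[49,[84,-2,-3],[0.002,-0.002,-0.005]],[49,[84,-2,-3],[0.002,-0.002,-0.005]],[49,[84,-2,-3],[0.002,-0.002,-0.005]]]'; python3 - <<'E'
from h import *
show(); delta([.4758,-.173,.105],72.4)
c=optics.read_camera('top');s=optics.read_camera('side')
cv2.imwrite('pics/f_top.png',cv2.resize(c['image'][200:300,370:480],None,fx=6,fy=6,interpolation=cv2.INTER_CUBIC))
cv2.imwrite('pics/f_side.png',cv2.resize(s['image'][260:380,310:430],None,fx=5,fy=5,interpolation=cv2.INTER_CUBIC))
E
```

```text
time_s: 9.98
tool_pos: [0.4769, -0.1756, 0.1159]
tool_rot: [-97.4, 89.8, -25.1]
force: [-0.0, -0.1, -0.3]
grip_width: 0.0485
t 9.98 P [ 0.4769 -0.1756  0.1159] x [ 0.004 -0.002 -1.   ] z [ 0.304  0.953 -0.001] ang 72.29 F [-0.01 -0.11 -0.3 ] w 0.0485
shift mm [10.9  1.9  2.1] turn [-0.002  -0.0005  0.0041]
```

View pics/f_side.png

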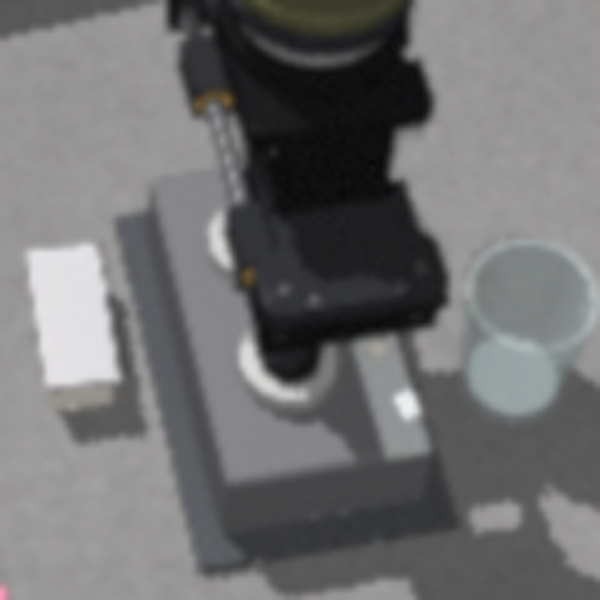

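View pics/f_top.png

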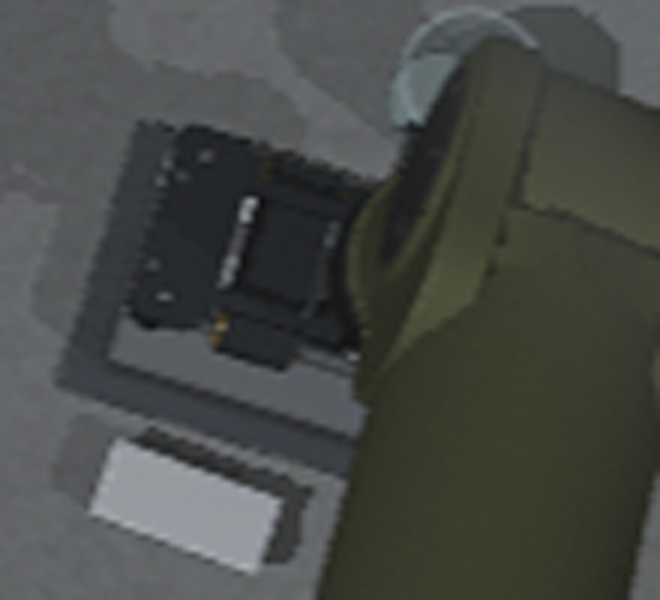

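```bash
python3 -m pendant '[[49,[4,1,1],[0,0,0.003]],[49,[10,2,2],[0,0,0.003]],[49,[11,2,2],[0,0,0.003]],[49,[11,2,2],[0,0,0.003]],[49,[11,2,2],[0,0,0.003]]]'; python3 - <<'E'
from h import *
show(); delta([.4758,-.173,.088],72.4)
E
```

```text
time_s: 10.5
tool_pos: [0.4744, -0.173, 0.1034]
tool_rot: [125.5, 89.9, -162.2]
force: [0.6, 0.0, -0.1]
grip_width: 0.049
t 10.5 P [ 0.4744 -0.173   0.1034] x [-0.002 -0.001 -1.   ] z [ 0.305  0.952 -0.001] ang 72.25 F [ 0.6   0.05 -0.14] w 0.049
shift mm [15.4 -1.4  0.5] turn [-0.0026 -0.0011 -0.0015]
```

```bash
python3 -m pendant '[[49,[4,-1,0],[0,0,0]],[49,[8,-1,0],[0,0,0]],[49,[11,-1,0],[0,0,0]],[49,[12,-1,0],[0,0,0]],[49,[12,-1,0],[0,0,0]]]'; python3 - <<'E'
from h import *
show(); print(pose()[2]['wrist_torque'])
s=optics.read_camera('side')
cv2.imwrite('pics/g_side.png',cv2.resize(s['image'][280:360,330:410],None,fx=7,fy=7,interpolation=cv2.INTER_CUBIC))
E
```

```text
time_s: 10.92
tool_pos: [0.4757, -0.1735, 0.0917]
tool_rot: [138.9, 89.9, -148.8]
force: [-0.1, -0.2, 4.6]
grip_width: 0.0491
t 10.92 P [ 0.4757 -0.1735  0.0917] x [-0.001 -0.001 -1.   ] z [ 0.305  0.952 -0.001] ang 72.25 F [-0.08 -0.22  4.59] w 0.0491
[ 0.11350974  0.09139168 -0.04516455]
```

View pics/g_side.png

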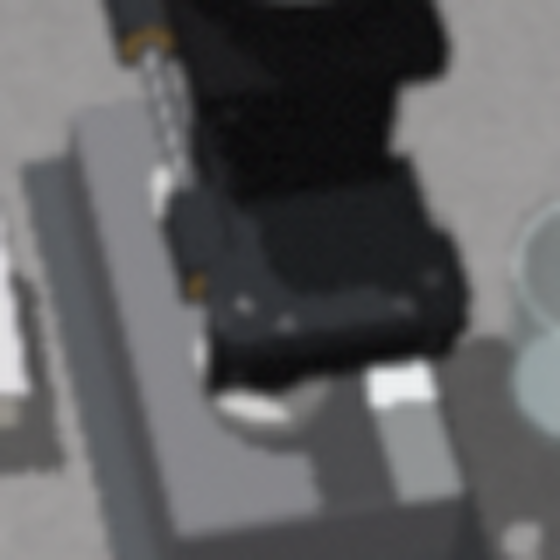

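```bash
python3 -m pendant '[[49,[1,0,0],[0,0,0]],[49,[2,0,0],[0,0,0]],[49,[3,0,0],[0,0,0]],[49,[4,0,0],[0,0,0]],[49,[5,0,0],[0,0,0]],[49,[6,0,0],[0,0,0]],[49,[7,0,0],[0,0,0]],[49,[7,0,0],[0,0,0]]]'; python3 - <<'E'
from h import *
show(); print(pose()[2]['wrist_torque'])
E
```

```text
time_s: 11.63
tool_pos: [0.4759, -0.1736, 0.0881]
tool_rot: [50.4, 89.9, 122.6]
force: [-11.3, 3.5, 31.1]
grip_width: 0.0491
t 11.63 P [ 0.4759 -0.1736  0.0881] x [-0.001  0.002 -1.   ] z [0.305 0.952 0.001] ang 72.24 F [-11.28   3.53  31.06] w 0.0491
[0.77899807 2.38313796 0.06036041]
```

```bash
python3 -m pendant '[[49,[-1,0,0],[0,0,0]],[49,[-1,0,0],[0,0,0]],[49,[-1,0,0],[0,0,0]],[49,[-1,0,0],[0,0,0]],[49,[-1,0,0],[0,0,0]],[49,[-1,0,0],[0,0,0]],[49,[-1,0,0],[0,0,0]],[49,[-1,0,0],[0,0,0]],[49,[-1,0,0],[0,0,0]],[49,[-1,0,0],[0,0,0]]]'
for i in 1 2 3 4; do python3 -m pendant '[[49,[0,0,0],[0,0,0]],[49,[0,0,0],[0,0,0]],[49,[0,0,0],[0,0,0]],[49,[0,0,0],[0,0,0]],[49,[0,0,0],[0,0,0]],[49,[0,0,0],[0,0,0]],[49,[0,0,0],[0,0,0]],[49,[0,0,0],[0,0,0]],[49,[0,0,0],[0,0,0]],[49,[0,0,0],[0,0,0]]]'; done
```

```text
time_s: 12.47
tool_pos: [0.4758, -0.1735, 0.0882]
tool_rot: [56.9, 89.9, 129.2]
force: [-7.5, 3.4, 24.6]
grip_width: 0.0486
time_s: 13.3
tool_pos: [0.4758, -0.1735, 0.0882]
tool_rot: [55.9, 89.9, 128.2]
force: [-7.0, 2.9, 23.3]
grip_width: 0.049
time_s: 14.13
tool_pos: [0.4758, -0.1735, 0.0882]
tool_rot: [56.0, 89.9, 128.3]
force: [-6.9, 1.6, 24.7]
grip_width: 0.049
time_s: 14.97
tool_pos: [0.4758, -0.1735, 0.0882]
tool_rot: [57.2, 89.9, 129.4]
force: [-6.3, 3.4, 23.7]
grip_width: 0.049
time_s: 15.8
tool_pos: [0.4758, -0.1736, 0.0882]
tool_rot: [57.5, 89.9, 129.8]
force: [-6.9, 2.1, 24.0]
grip_width: 0.0488
```

```bash
python3 -m pendant '[[49,[-4,0,0],[0,0,0]],[49,[-10,0,0],[0,0,0]],[49,[-20,0,0],[0,0,0]],[49,[-40,0,0],[0,0,0]],[49,[-70,0,0],[0,0,0]],[49,[-105,0,0],[0,0,0]],[49,[-140,0,0],[0,0,0]],[49,[-165,0,0],[0,0,0]],[49,[-170,0,0],[0,0,0]],[49,[-170,0,0],[0,0,0]]]'
python3 -m pendant '[[49,[0,0,20],[0,0,0]],[49,[0,10,50],[0,0,0]],[49,[0,20,85],[0,0,0]],[49,[0,20,120],[0,0,0]],[49,[0,20,145],[0,0,0]],[49,[0,20,160],[0,0,0]],[49,[0,20,160],[0,0,0]],[49,[0,20,160],[0,0,0]],[49,[0,20,160],[0,0,0]]]'
python3 - <<'E'
from h import *
show()
c=optics.read_camera('top');s=optics.read_camera('side')
cv2.imwrite('pics/i_top.png',c['image']);cv2.imwrite('pics/i_side.png',s['image'])
W=cloud(c);print('btn z',W[245:254,408:416,2].max(),[np.nanmedian(W[v-2:v+3,u-2:u+3,2]).round(4) for u,v in ((412,250),(438,258),(425,254))])
for l in ['jar','beaker','specimen','bottle','tub','guard_end']:
    for n,k in (('top',c),('side',s)):
        d=models.landmark_of(n,l)
        if d: r,q=d[0]['centre'];print(l,n,round(d[0]['confidence'],2),ray_at_z(k,q*640,r*480,.085 if l=='guard_end' else 0).round(3))
E
```

```text
time_s: 16.63
tool_pos: [0.4765, -0.1736, 0.2575]
tool_rot: [-89.2, 89.9, -17.0]
force: [0.1, -0.1, -1.7]
grip_width: 0.049
time_s: 17.38
tool_pos: [0.5048, -0.017, 0.2547]
tool_rot: [141.1, 89.8, -146.8]
force: [0.1, 0.4, 0.6]
grip_width: 0.0484
t 17.38 P [ 0.5048 -0.017   0.2547] x [-0.003 -0.002 -1.   ] z [ 0.307  0.952 -0.003] ang 72.1 F [0.13 0.39 0.65] w 0.0484
btn z 0.6527831181055451 [np.float64(0.6434), np.float64(0.0764), np.float64(0.0688)]
jar top 0.78 [0.624 0.094 0.   ]
jar side 0.61 [0.629 0.086 0.   ]
beaker top 0.56 [ 0.57  -0.234  0.   ]
beaker side 0.64 [ 0.576 -0.238  0.   ]
specimen side 0.65 [ 0.405 -0.125  0.   ]
bottle top 0.57 [0.564 0.495 0.   ]
bottle side 0.96 [0.553 0.491 0.   ]
tub top 0.76 [ 0.802 -0.009  0.   ]
tub side 0.63 [ 0.807 -0.006  0.   ]
guard_end top 0.6 [0.525 0.185 0.085]
guard_end side 0.6 [0.52  0.19  0.085]
```

View pics/i_top.png

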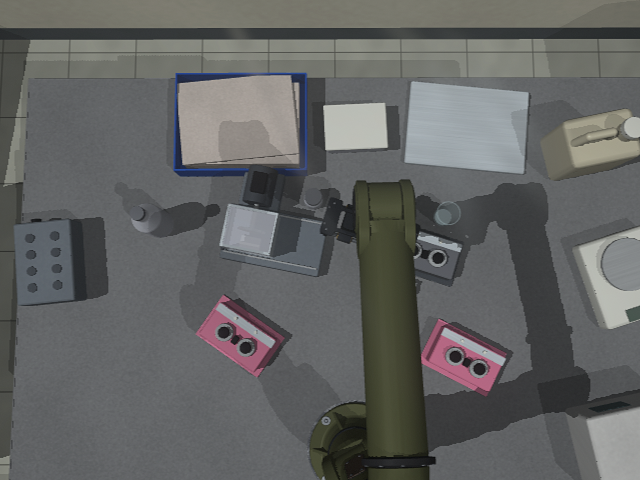

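View pics/i_side.png

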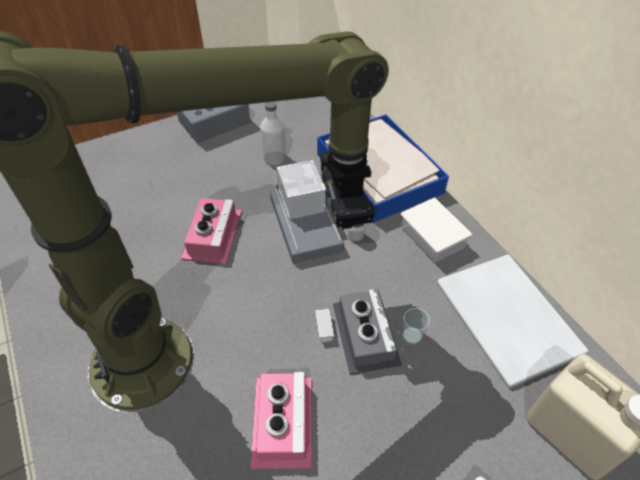

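```bash
python3 - <<'E'
from h import *
s=optics.read_camera('side');W=cloud(s)
print([np.nanmedian(W[v-2:v+3,u-2:u+3,2]).round(4) for u,v in ((361,305),(368,330))])
print(env.sign_off())
E
```

```text
[np.float64(0.0784), np.float64(0.0775)]
the job is handed in; nothing more can be done
None
```

I shut the guard, then pressed and released both start buttons together, and handed the job in at about 17.5 s of robot time. The hand-in reports no verdict, so what follows is from my own checks.

- **Guard:** I pushed the end plate with the closed fingertips until it hit the stop. It didn't move any further as the force rose to about 15 N. It still looked flush with the end of the deck in the final pictures. I have no direct reading of the guard joint.
- **Buttons:** I pressed both at once, one fingertip on each, down to their hard stop. The fingertips were then about 71 mm above the bench, which is full travel, with about 24 N on the tool. I held that for more than 4 s, then lifted straight off.
- **Final state:** Depth readings put both round buttons at about 77–78 mm (up) and the stop key at 69 mm (up). The loose things were within about 10 mm of their first positions, which is about as precise as the vision networks are. The arm was touching nothing.
- **Checks that disagreed or were missing:**
  - The guard's travel came out at about 60 mm from the vision networks but 66 mm from the tool positions; I relied on the stop force.
  - The arm hid the left button from the top camera, so its reading comes from the side camera only.
  - The side camera's first beaker reading was wrong, so I compared the beaker using the top camera.

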